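# Push the timer and the shaker back into the condiment rail

## Robot

A 6-joint arm with a two-finger parallel gripper is mounted at the origin on a cart in front of the work surface, level with it; the furniture and walls round the work are solid. World frame = base frame: x ahead of the robot, y to its left, z up, the work surface at z = 0. Lengths are in m, angles in rad, forces in N, time in s.
With the tool pointing down it reaches from about 0.25 to 0.775 m from the base axis. Payload 4 kg.
Tool frame: the origin (TCP) lies between the finger pads, 19 mm behind the fingertips; this is the grasp point; z points along the fingers, y is the line along which they close (so a half turn about z gives the same grasp; the last joint's range is limited). The gripper opens to 94 mm and grips with 3 to 60 N. Pads are 16 mm wide; open, the fingers measure 119 mm over their backs; the gripper's body (75 mm by 177 mm) begins 78 mm behind the grasp point.
Start: joints at [1.005, 0.087, 1.371, -0, 1.684, -0.103], TCP at [0.246, 0.492, 0.224] pointing down, gripper open.
Joint ranges: [-3.1, 3.1], [-0.76, 2.03], [0.27, 2.55], [-1.08, 4.22], [0.17, 2.65], [-2.57, 2.57]. Speed limits (rad/s): [2.79, 2.79, 3.14, 3.14, 3.14, 3.14].

## Interface

Orientations are given as [roll, pitch, yaw] about the fixed x, y, z axes, in that order (R = Rz(yaw) Ry(pitch) Rx(roll)).
In Python, from bench import robot, vision gives the robot as it stands.
- The arm moves only by the shell command python3 -m crank 'ROWS'. ROWS is JSON, a list of rows, each a list of 3 entries, a list of its own where there are three numbers: the closure, from 0 (fully open) to 1 (shut), then the shift along the tool's x, y, z in m, then the turn, a rotation vector about the tool's x, y, z in degrees. A call has 1 to 8 rows; each row shifts and turns the commanded pose from where the row before left it, along the tool's axes as they then stand; what a row does not reach is not made up. A row lasts 1/10 s, in which the tool goes at most 50 mm and 8.59 degrees, less where a joint would pass 70% of its speed; a pose out of reach is approached as far as the arm can. A call with a gripper value outside its range is refused whole. The fingers move at their own pace and stop on an object; the grip force is fixed at half the most. Time passes only in rows, so rows that do not move let the fingers close. It gives the time, the measured TCP pose, the force, the opening and the grip force at its end, in the units of the state.
- robot.get_obs(): the state, without advancing time (a new reading comes with each control period).
- vision.snapshot(name): name is "side" or "top"; returns a dict with "color" (480x640x3 uint8, red, green, blue), "z_map" (480x640 float32, m along the optical axis (not along the pixel's ray), 0 where there is no reading), "fx", "fy", "cx", "cy" (pixels), "R" (3x3) and "t" (3): a world point X has camera coordinates R X + t. Camera axes: x right, y down, z forward; pixel columns grow to the right and rows downward; lengths in m; the calibration is good to about 2 mm. A picture is of the moment at which its call begins.
- robot.close_job(): hands the job in; it is judged then, once.
The state is a dict: "time": time; "joint_positions": joint angles; "qvel": joint speeds; "joint_torque": joint torques, N m; "tool_pos": TCP position; "ee_rot": TCP orientation; "wrist_force": force on the tool from outside, world axes, zero at the start; "wrist_torque": the same for the moment, N m; "width": finger opening in m; "finger_force": force on a finger pad.
Only numpy, scipy, OpenCV 4.12 (cv2) and the standard library are available. Lean on these libraries where they do the work, as an engineer would, in place of code of your own. Each camera call takes 0.05 s, during which the arm holds its last target. There are 200 camera calls.

## Task

Slide the kitchen timer and the steel shaker back along the worktop into the two bays of the low steel condiment rail, one in each bay, either way round, until each stands right up against the back of its bay. Only push them, gently, with the fingers: do not grip, lift or tip them. Leave the squeeze bottle and the spice jars where they stand, and keep the arm low, clear of the utensils that hang overhead.

Things in the scene. Friction and masses are not known exactly. Their poses are not given: they have to be found in the camera images.
- rail: Low fixed steel rail, 240 mm long in y. Origin at worktop height, mid front face of its back plate (43 mm high, with a 4 mm high foot behind); -x points out of the bays, to the robot. Two bays centred at y = +65 and -65 mm, without floor (things slide on the worktop), each between fins that reach 35 mm out from the back plate, 24 mm high, 4 mm thick, 96 mm apart inside.
- bay_left (a point): Middle of the back of the left bay (y = +65 mm of the rail), on the front face of the back plate at worktop height; axes as the rail's, -x out of the bay.
- bay_right (a point): Middle of the back of the right bay (y = -65 mm of the rail), as bay_left.
- utensil_rail: Fixed: ladles, pans and strainers that hang over the worktop beyond x = 0.50 m, their lower ends 0.43 to 0.65 m above it (0.55 m and more over the bays). An arm whose wrist stands tall strikes them if it lifts the hand above the bays or the rail: come down and go up in front of the work (TCP at x = 0.43 m or less), and draw back low.
- timer: White round wind-up kitchen timer, 66 mm diameter, 38 mm high with a grip bar on top up to 48 mm; about 0.16 kg, dial does not turn. Origin at the centre of its underside, z up. Pushed home, its origin is 33 mm in front of the back plate.
- shaker: Pale steel shaker, an upright cylinder 55 mm diameter, 79 mm high, about 0.18 kg; it stands loose and can be toppled by a push near its top, so push in its lower half. Origin at the centre of its underside, z up. Pushed home, its origin is 27.5 mm in front of the back plate.
- squeeze_sauce: Bystander: pale squeeze bottle, 55 mm diameter, 160 mm high, loose, to the left of the work. Origin at the centre of its underside. (A like bottle beside it is fixed; a fixed tap hangs over both, its spout 0.28 m up, y over 0.38 m.)
- jar_black: Bystander: spice jar with black cap, 41 mm diameter, 105 mm high, loose, to the right of the work. Origin at the centre of its underside.
- jar_brown: Bystander: spice jar with black rim and brown cap centre, 41 mm diameter, 105 mm high, loose, at the far left. Origin at the centre of its underside.

How it is judged:
By the outcome, as a careful person would: the job done as asked, in the order asked, and still so for the second after the job is handed in, with the robot touching nothing.
It also fails if it takes over 58 s, if anything falls off the work surface, if the arm or the gripper's body presses on something with over 40 N, if the wrist force passes 120 N, or if a joint passes its speed limit or range.

## Working session

There is one attempt and no reset: what is moved stays moved. The work goes in short steps, Python scripts to look and compute and a shell command to move; the robot and the scene stay as the last step left them, time stands still between calls to the robot, and variables do not carry over. Pictures are saved under pics/ and viewed, at most 10 in all, crops included, and the job is handed in when it is done.

```bash
mkdir -p pics; cat > h.py <<'E'
import numpy as np,cv2
from bench import robot,vision
def snap(n,f):
    s=vision.snapshot(n); cv2.imwrite('pics/'+f,s['color'][:,:,::-1]); 
    z=s['z_map'];v,u=np.mgrid[:480,:640]
    C=np.stack([(u-s['cx'])/s['fx']*z,(v-s['cy'])/s['fy']*z,z],-1)
    W=(C-s['t'])@s['R']; W[z==0]=np.nan
    np.save('pics/'+f[:-4]+'.npy',W); return s,W
E
python3 - <<'E'
from h import *
for n in('top','side'):
    s,W=snap(n,n+'1.png'); print(n,-s['R'].T@s['t'])
o=robot.get_obs();print(o['time'],o['tool_pos'],o['ee_rot'],o['width'])
E
```

```text
top [0.07111564 0.34159541 1.5806111 ]
side [0.65069285 1.39822495 1.18033863]
0.1 [0.24531816 0.49175216 0.22324125] [-3.13963037e+00 -2.01598430e-04  2.67876456e+00] 0.09424038585838777
```

View pics/top1.png

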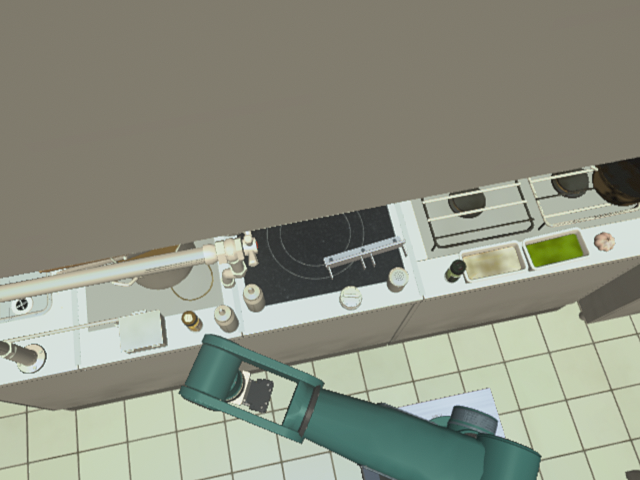

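View pics/side1.png

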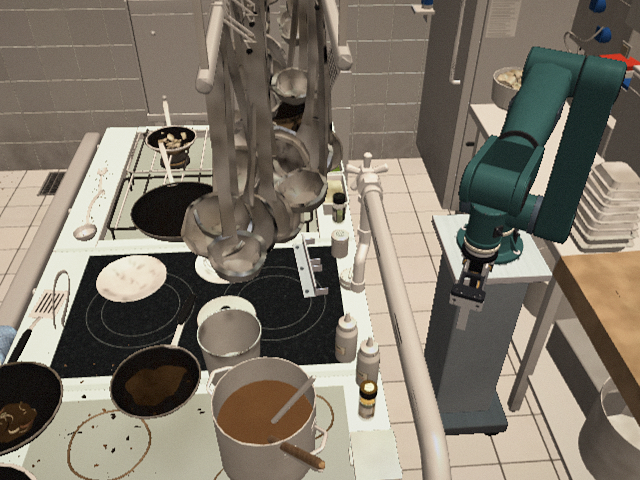

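The top view shows the rail at about (365,256), the timer at (350,297), the shaker at (398,279), the bottles at (253,296) and (225,317), the black jar at (455,270) and the brown jar at (190,320). The side view shows the rail at (310,270), the shaker at (340,243) and the timer at (352,277).

```bash
python3 - <<'E'
from h import *
W=np.load('pics/top1.npy')
def reg(n,u0,u1,v0,v1,z0,z1):
    P=W[v0:v1,u0:u1].reshape(-1,3);P=P[(P[:,2]>z0)&(P[:,2]<z1)]
    if len(P)<4: print(n,'few',len(P));return P
    c,r=cv2.minEnclosingCircle(P[:,:2].astype(np.float32))
    print(n,len(P),'med',np.median(P,0).round(4),'circ',np.round(c,4),round(r,4),'zmax',P[:,2].max().round(3));return P
reg('table',280,320,265,285,-.05,.05)
reg('timer',335,365,283,312,.03,.06)
reg('shaker',385,412,263,293,.065,.1)
reg('bottle1',240,268,280,312,.02,.3)
reg('bottle2',212,240,300,332,.02,.3)
reg('jarblack',442,468,256,284,.06,.2)
reg('jarbrown',178,203,306,335,.06,.2)
for nm,z0,z1 in(('back',.032,.055),('fins',.014,.031)):
    P=reg(nm,318,410,232,280,z0,z1)
    if nm=='back':
        print(cv2.minAreaRect(P[:,:2].astype(np.float32)))
        l=cv2.fitLine(P[:,:2].astype(np.float32),cv2.DIST_HUBER,0,.01,.01).ravel();print('line',l)
        s=(P[:,:2]-l[2:])@l[:2];d=(P[:,:2]-l[2:])@np.array([-l[1],l[0]]);print(np.percentile(s,[0,1,99,100]),np.percentile(d,[0,2,50,98,100]))
    else:
        s2=(P[:,:2]-l[2:])@l[:2];d2=(P[:,:2]-l[2:])@np.array([-l[1],l[0]])
        print(np.c_[s2,d2].round(3)[np.argsort(s2)].tolist())
S=np.load('pics/side1.npy')
I=cv2.imread('pics/top1.png')[225:325,300:480];cv2.imwrite('pics/crop.png',cv2.resize(I,None,fx=4.4,fy=4.4,interpolation=cv2.INTER_CUBIC))
E
```

```text
table 798 med [ 5.689e-01  2.848e-01 -5.000e-04] circ [0.5692 0.2847] 0.0648 zmax 0.012
timer 331 med [0.4626 0.1578 0.0365] circ [0.4644 0.1564] 0.0312 zmax 0.051
shaker 310 med [0.4815 0.0199 0.0762] circ [0.4831 0.0188] 0.0284 zmax 0.086
bottle1 463 med [0.494  0.4225 0.1101] circ [0.5057 0.4246] 0.0275 zmax 0.161
bottle2 477 med [0.4527 0.5037 0.1141] circ [0.4628 0.5084] 0.0281 zmax 0.167
jarblack 250 med [ 0.467  -0.1397  0.1026] circ [ 0.4666 -0.1501] 0.0279 zmax 0.115
jarbrown 244 med [0.4723 0.5987 0.1021] circ [0.4772 0.6016] 0.0208 zmax 0.112
back 243 med [0.582  0.0848 0.041 ] circ [0.5833 0.0833] 0.1201 zmax 0.05
((0.5377616882324219, 0.07870130240917206), (0.10031069070100784, 0.24008749425411224), 5.7818827629089355)
line [ 0.10969308 -0.9939655   0.57931674  0.1061993 ]
[-0.09685576 -0.09566124  0.13868926  0.14322741] [-0.09475127 -0.00365912 -0.00013157  0.00540235  0.00643255]
fins 214 med [0.575  0.0761 0.0223] circ [0.5703 0.0837] 0.1192 zmax 0.031
[[-0.097, -0.0], [-0.097, 0.001], [-0.096, -0.013], [-0.095, -0.022], [-0.095, -0.03], [-0.095, -0.002], [-0.095, -0
[... 2801 characters left out ...]
13, -0.001], [0.116, -0.002], [0.116, -0.004], [0.119, -0.003], [0.119, -0.001], [0.121, 0.017], [0.122, -0.002], [0.123, -0.002], [0.125, -0.002], [0.125, -0.0], [0.126, -0.003], [0.13, -0.003], [0.132, -0.002], [0.133, -0.025], [0.134, -0.028], [0.134, -0.03], [0.134, -0.008], [0.134, -0.019], [0.134, -0.035], [0.134, -0.015], [0.134, -0.003], [0.134, -0.031], [0.134, -0.022], [0.135, -0.019], [0.135, -0.025], [0.135, -0.012], [0.135, -0.01], [0.135, -0.007], [0.135, -0.008], [0.136, -0.035], [0.136, -0.013], [0.136, -0.038], [0.137, -0.029], [0.137, -0.002], [0.138, -0.013], [0.138, -0.029], [0.138, -0.018], [0.138, -0.034], [0.139, -0.009], [0.139, -0.025], [0.139, -0.019], [0.14, -0.0]]
```

View pics/crop.png

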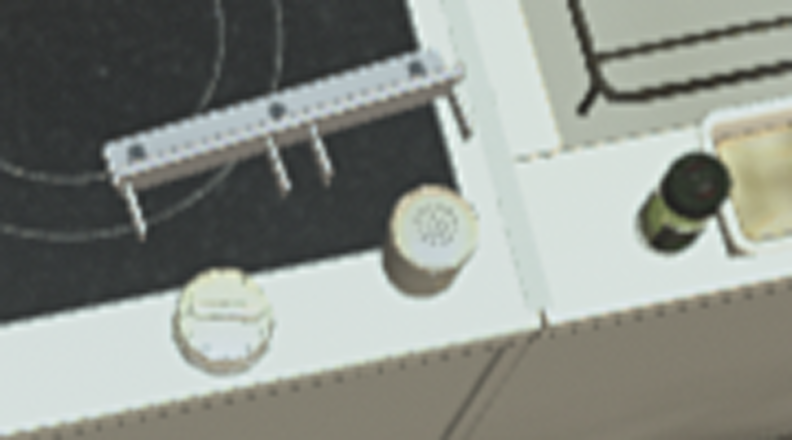

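```bash
python3 -m crank '[[0.57,[0,-0.03,0],[0,0,-8.2]],[0.57,[0,-0.03,0],[0,0,-8.2]],[0.57,[0,-0.03,0],[0,0,-8.2]],[0.57,[0,-0.03,0],[0,0,-8.2]],[0.57,[0,-0.04,0],[0,0,0]],[0.57,[0,-0.04,0],[0,0,0]],[0.57,[0,-0.04,0],[0,0,0]],[0.57,[0,0,0],[0,0,0]]]'
cat >> h.py <<'E'
n=np.array([.994,.1097]);t=np.array([-.1097,.994]);O=np.array([.5797,.0846])
def rl(p): d=np.array(p[:2])-O; return (d@n).round(4),(d@t).round(4)
def st():
    o=robot.get_obs();print('t',round(o['time'],2),'tcp',o['tool_pos'].round(4) if hasattr(o['tool_pos'],'round') else o['tool_pos'],'rail n,t',rl(o['tool_pos']),'rot',np.round(o['ee_rot'],3),'w',o['width'],'F',np.round(o['wrist_force'],1))
E
python3 -c "
from h import *
st();print('timer',rl((.463,.157)),'shaker',rl((.4825,.0193)))"
```

```text
time: 0.9
tool_pos: [0.2298, 0.255, 0.2242]
ee_rot: [-3.141, 0.001, -3.037]
wrist_force: [0.3, 0.7, -0.2]
width: 0.0406
finger_force: 0.0
t 0.9 tcp [0.2298 0.255  0.2242] rail n,t (np.float64(-0.3291), np.float64(0.2078)) rot [-3.141e+00  1.000e-03 -3.037e+00] w 0.04061135712039861 F [ 0.3  0.7 -0.2]
timer (np.float64(-0.1081), np.float64(0.0848)) shaker (np.float64(-0.1038), np.float64(-0.0542))
```

```bash
python3 -m crank '[[0.57,[-0.036,-0.031,0],[0,0,0]],[0.57,[-0.036,-0.031,0],[0,0,0]],[0.57,[-0.036,-0.031,0],[0,0,0]],[0.57,[-0.036,-0.031,0],[0,0,0]],[0.57,[0,0,0.045],[0,0,0]],[0.57,[0,0,0.045],[0,0,0]],[0.57,[0,0,0.045],[0,0,0]],[0.57,[0,0,0.045],[0,0,0]]]'
python3 -m crank '[[0.57,[0,0,0.014],[0,0,0]],[0.57,[0,0,0],[0,0,0]],[0.57,[0,0,0],[0,0,0]]]'
python3 - <<'E'
from h import *
st();snap('top','top2.png');snap('side','side2.png')
a=cv2.imread('pics/top2.png')[200:340,240:480];b=cv2.imread('pics/side2.png')[190:330,260:500]
cv2.imwrite('pics/c2.png',np.vstack([cv2.resize(x,(510,298)) for x in(a,b)]))
E
```

```text
time: 1.7
tool_pos: [0.3864, 0.1511, 0.0423]
ee_rot: [3.141, 0.0, -3.032]
wrist_force: [1.3, 0.1, -1.4]
width: 0.0403
finger_force: 0.0
time: 2.0
tool_pos: [0.3867, 0.1512, 0.0305]
ee_rot: [3.141, 0.0, -3.031]
wrist_force: [0.3, 0.2, 0.0]
width: 0.0404
finger_force: 0.0
t 2.0 tcp [0.3867 0.1512 0.0305] rail n,t (np.float64(-0.1845), np.float64(0.0874)) rot [ 3.141  0.    -3.031] w 0.04038908302919269 F [0.3 0.2 0. ]
```

View pics/c2.png

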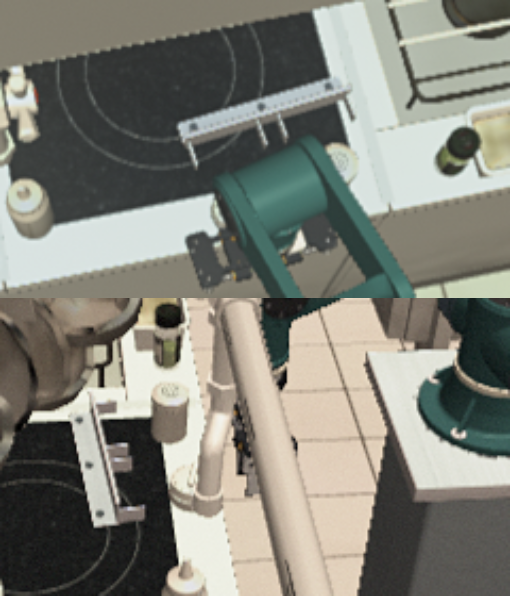

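Top crop: the tool stands in front of the timer, with the shaker visible at (342,160); the side crop shows the timer at (183,480), just ahead of the fingers and untouched. Now I'll push the timer gently on a diagonal, then straight.

```bash
python3 -m crank '[[0.57,[-0.02,0,0],[0,0,0]],[0.57,[-0.014,0,0],[0,0,0]],[0.57,[-0.006,0,0],[0,0,0]],[0.57,[-0.006,-0.002,0],[0,0,0]],[0.57,[-0.006,-0.003,0],[0,0,0]],[0.57,[-0.006,-0.003,0],[0,0,0]],[0.57,[-0.006,-0.003,0],[0,0,0]],[0.57,[-0.006,-0.003,0],[0,0,0]]]'
python3 -m crank '[[0.57,[-0.006,-0.003,0],[0,0,0]],[0.57,[-0.006,-0.003,0],[0,0,0]],[0.57,[-0.005,-0.002,0],[0,0,0]],[0.57,[-0.002,0,0],[0,0,0]],[0.57,[0,0,0],[0,0,0]]]'
python3 - <<'E'
from h import *
st();s,W=snap('top','top3.png');s,W2=snap('side','side3.png')
a=cv2.imread('pics/top3.png')[200:340,240:480];b=cv2.imread('pics/side3.png')[190:330,260:500]
cv2.imwrite('pics/c3.png',np.vstack([cv2.resize(x,(510,298)) for x in(a,b)]))
E
```

```text
time: 2.9
tool_pos: [0.4577, 0.1441, 0.0303]
ee_rot: [3.141, -0.0, -3.032]
wrist_force: [-1.2, 0.4, 1.9]
width: 0.0405
finger_force: 1.1
time: 3.4
tool_pos: [0.4777, 0.1381, 0.0302]
ee_rot: [-3.141, 0.0, -3.032]
wrist_force: [-0.7, -0.3, 0.1]
width: 0.0406
finger_force: 0.3
t 3.4 tcp [0.4777 0.1381 0.0302] rail n,t (np.float64(-0.0955), np.float64(0.0643)) rot [-3.141  0.    -3.032] w 0.04060559155089382 F [-0.7 -0.3  0.1]
```

View pics/c3.png

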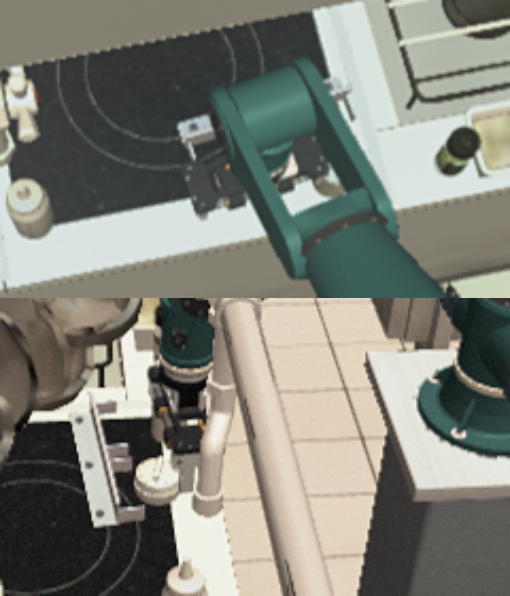

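The side crop shows the timer at (157,480), ahead of the fingers and lined up between the fins at (118,452) and (130,513). Next I push straight in.

```bash
python3 -m crank '[[0.57,[-0.004,0,0],[0,0,0]],[0.57,[-0.005,0,0],[0,0,0]],[0.57,[-0.005,0,0],[0,0,0]],[0.57,[-0.005,0,0],[0,0,0]],[0.57,[-0.003,0,0],[0,0,0]],[0.57,[-0.002,0,0],[0,0,0]],[0.57,[0,0,0],[0,0,0]]]'
python3 -m crank '[[0.57,[-0.001,0,0],[0,0,0]],[0.57,[-0.001,0,0],[0,0,0]]]'
python3 - <<'E'
from h import *
st();s,W=snap('side','side4.png')
S=W[190:330,260:500].reshape(-1,3)
P=S[(S[:,2]>.03)&(S[:,2]<.055)];q=np.c_[(P[:,:2]-O)@n,(P[:,:2]-O)@t,P[:,2]]
k=(q[:,0]>-.1)&(q[:,0]<.02)&(q[:,1]>.02)&(q[:,1]<.12);q=q[k]
h,e=np.histogram(q[:,0],24,(-.1,.02));print(list(zip((e*1000).round().astype(int),h)))
b=cv2.imread('pics/side4.png')[225:305,280:370];cv2.imwrite('pics/c4.png',cv2.resize(b,None,fx=6,fy=6,interpolation=cv2.INTER_CUBIC))
E
```

```text
time: 4.2
tool_pos: [0.5015, 0.1411, 0.0303]
ee_rot: [3.141, 0.0, -3.032]
wrist_force: [0.4, 0.1, 0.3]
width: 0.0398
finger_force: 0.0
time: 4.4
tool_pos: [0.5028, 0.1413, 0.0303]
ee_rot: [3.142, -0.0, -3.032]
wrist_force: [-1.0, 0.2, -0.6]
width: 0.0403
finger_force: 0.3
t 4.4 tcp [0.5028 0.1413 0.0303] rail n,t (np.float64(-0.0702), np.float64(0.0648)) rot [ 3.142 -0.    -3.032] w 0.04033821351431961 F [-1.   0.2 -0.6]
[(np.int64(-100), np.int64(0)), (np.int64(-95), np.int64(0)), (np.int64(-90), np.int64(0)), (np.int64(-85), np.int64(1)), (np.int64(-80), np.int64(10)), (np.int64(-75), np.int64(13)), (np.int64(-70), np.int64(12)), (np.int64(-65), np.int64(18)), (np.int64(-60), np.int64(13)), (np.int64(-55), np.int64(20)), (np.int64(-50), np.int64(21)), (np.int64(-45), np.int64(25)), (np.int64(-40), np.int64(28)), (np.int64(-35), np.int64(25)), (np.int64(-30), np.int64(29)), (np.int64(-25), np.int64(23)), (np.int64(-20), np.int64(20)), (np.int64(-15), np.int64(18)), (np.int64(-10), np.int64(7)), (np.int64(-5), np.int64(1)), (np.int64(0), np.int64(36)), (np.int64(5), np.int64(22)), (np.int64(10), np.int64(0)), (np.int64(15), np.int64(0))]
```

View pics/c4.png

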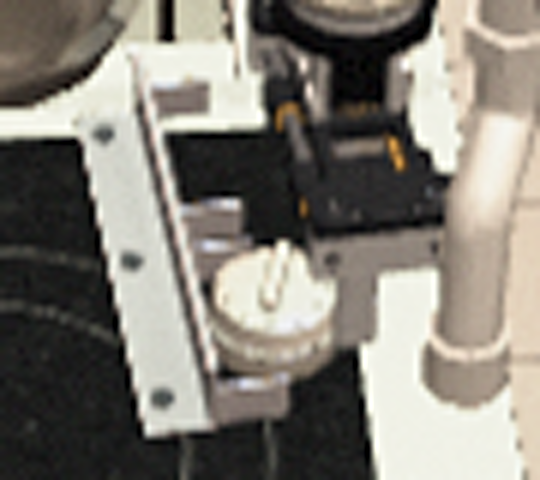

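The timer at (270,300) in this crop is inside the left bay, a few mm short of the back plate. I'll creep in until it makes contact.

```bash
for i in 1 2 3; do python3 -m crank '[[0.57,[-0.001,0,0],[0,0,0]],[0.57,[-0.0005,0,0],[0,0,0]],[0.57,[0,0,0],[0,0,0]]]' | grep -E "tool_pos|wrist_f|finger"; done
```

```text
tool_pos: [0.5046, 0.1415, 0.0303]
wrist_force: [-0.7, 1.1, -0.8]
finger_force: 0.2
tool_pos: [0.5061, 0.1416, 0.0303]
wrist_force: [-1.2, 0.7, -0.5]
finger_force: 0.2
tool_pos: [0.5075, 0.1418, 0.0302]
wrist_force: [-1.4, 0.1, 0.5]
finger_force: 0.4
```

```bash
for i in 1 2 3; do python3 -m crank '[[0.57,[-0.0007,0,0],[0,0,0]],[0.57,[0,0,0],[0,0,0]]]' | grep -E "tool_pos|wrist_f|finger"; done
```

```text
tool_pos: [0.5077, 0.1418, 0.0302]
wrist_force: [-1.8, -0.6, 1.6]
finger_force: 1.2
tool_pos: [0.5079, 0.1418, 0.0301]
wrist_force: [-5.2, -0.7, 3.1]
finger_force: 2.4
tool_pos: [0.508, 0.1418, 0.03]
wrist_force: [-6.8, -1.1, 3.7]
finger_force: 3.1
```

The force has risen with no further advance, so the timer is home. Now I draw back low and go across to the shaker.

```bash
python3 -m crank '[[0.57,[0.003,0,0],[0,0,0]],[0.57,[0.012,0,0],[0,0,0]],[0.57,[0.032,0,0],[0,0,0]],[0.57,[0.032,0,0],[0,0,0]],[0.57,[0.033,0,0],[0,0,0]],[0.68,[0,0,0],[0,0,0]]]'
python3 -m crank '[[0.68,[0,-0.04,0],[0,0,0]],[0.68,[0,-0.04,0],[0,0,0]],[0.68,[0,-0.038,0],[0,0,0]],[0.68,[0,0,0],[0,0,0]],[0.68,[0,0,0],[0,0,0]]]'
python3 - <<'E'
from h import *
st();s,W=snap('side','side5.png')
b=cv2.imread('pics/side5.png')[215:315,280:390];cv2.imwrite('pics/c5.png',cv2.resize(b,None,fx=5.5,fy=5.5,interpolation=cv2.INTER_CUBIC))
P=W[225:262,325:352].reshape(-1,3);P=P[(P[:,2]>.07)&(P[:,2]<.09)]
c,r=cv2.minEnclosingCircle(P[:,:2].astype(np.float32));print('shaker',len(P),c,r,rl(c))
E
```

```text
time: 6.55
tool_pos: [0.3943, 0.1294, 0.0293]
ee_rot: [3.142, -0.002, -3.031]
wrist_force: [-0.4, -0.1, -0.4]
width: 0.0355
finger_force: 0.0
time: 7.05
tool_pos: [0.4121, 0.0119, 0.0307]
ee_rot: [3.141, 0.002, -3.034]
wrist_force: [0.4, 0.6, 0.4]
width: 0.03
finger_force: 0.0
t 7.05 tcp [0.4121 0.0119 0.0307] rail n,t (np.float64(-0.1745), np.float64(-0.0539)) rot [ 3.141e+00  2.000e-03 -3.034e+00] w 0.029973010652366863 F [0.4 0.6 0.4]
shaker 183 (0.48383986949920654, 0.024959396570920944) 0.03120114654302597 (np.float64(-0.1018), np.float64(-0.0488))
```

View pics/c5.png

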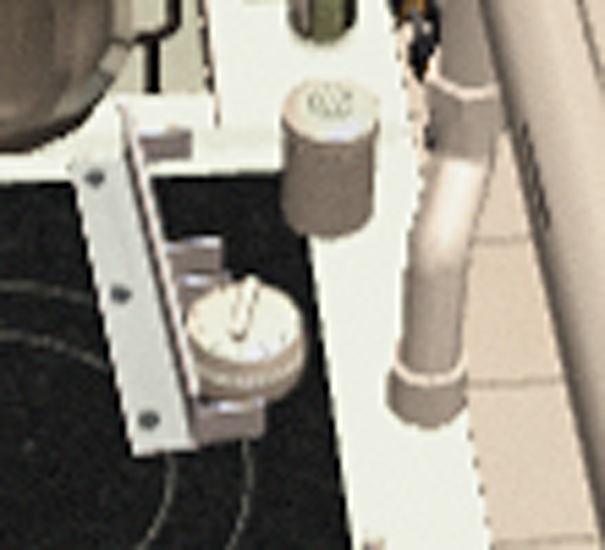

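The crop shows the timer at (245,335) flat against the left bay's back plate, and the shaker at (330,165) untouched. Now I push the shaker.

```bash
python3 -m crank '[[0.68,[-0.018,0,0],[0,0,0]],[0.68,[-0.012,0,0],[0,0,0]],[0.68,[-0.004,0,0],[0,0,0]],[0.68,[-0.003,0,0],[0,0,0]],[0.68,[-0.004,0,0],[0,0,0]],[0.68,[-0.004,-0.001,0],[0,0,0]],[0.68,[-0.004,-0.001,0],[0,0,0]],[0.68,[-0.004,-0.001,0],[0,0,0]]]'
python3 -m crank '[[0.68,[-0.004,-0.001,0],[0,0,0]],[0.68,[-0.005,-0.0015,0],[0,0,0]],[0.68,[-0.005,-0.0015,0],[0,0,0]],[0.68,[-0.005,-0.0015,0],[0,0,0]],[0.68,[-0.005,-0.0015,0],[0,0,0]],[0.68,[-0.005,-0.001,0],[0,0,0]],[0.68,[-0.004,0,0],[0,0,0]],[0.68,[-0.002,0,0],[0,0,0]]]'
python3 - <<'E'
from h import *
st();s,W=snap('side','side6.png')
b=cv2.imread('pics/side6.png')[215:315,280:390];cv2.imwrite('pics/c6.png',cv2.resize(b,None,fx=5.5,fy=5.5,interpolation=cv2.INTER_CUBIC))
E
```

```text
time: 7.9
tool_pos: [0.464, 0.0153, 0.0301]
ee_rot: [3.141, -0.001, -3.032]
wrist_force: [-0.1, 0.5, 0.3]
width: 0.0299
finger_force: 0.6
time: 8.7
tool_pos: [0.5003, 0.0111, 0.0303]
ee_rot: [-3.142, 0.0, -3.032]
wrist_force: [-0.5, 0.1, -0.4]
width: 0.0296
finger_force: 0.5
t 8.7 tcp [0.5003 0.0111 0.0303] rail n,t (np.float64(-0.087), np.float64(-0.0644)) rot [-3.142  0.    -3.032] w 0.029641548040999964 F [-0.5  0.1 -0.4]
```

View pics/c6.png

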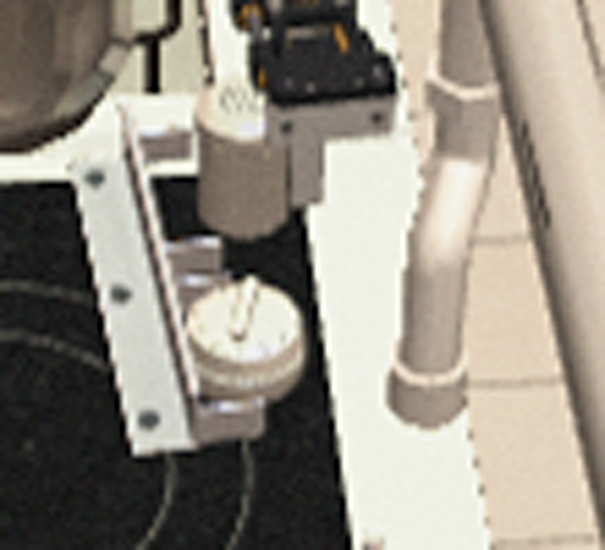

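The shaker is upright at (243,165) and entering the right bay between its fins at (165,145) and (195,250). I'll keep pushing straight.

```bash
python3 -m crank '[[0.68,[-0.004,0,0],[0,0,0]],[0.68,[-0.004,0,0],[0,0,0]],[0.68,[-0.004,0,0],[0,0,0]],[0.68,[-0.004,0,0],[0,0,0]],[0.68,[-0.004,0,0],[0,0,0]],[0.68,[-0.002,0,0],[0,0,0]],[0.68,[-0.001,0,0],[0,0,0]],[0.68,[0,0,0],[0,0,0]]]'| grep -E "tool_pos|wrist_f|finger"
for i in 1 2 3 4; do python3 -m crank '[[0.68,[-0.001,0,0],[0,0,0]],[0.68,[0,0,0],[0,0,0]]]' | grep -E "tool_pos|wrist_f|finger"; done
```

```text
tool_pos: [0.5229, 0.0137, 0.0303]
wrist_force: [-0.8, -0.6, 0.0]
finger_force: 0.4
tool_pos: [0.5237, 0.0138, 0.0303]
wrist_force: [-1.4, 0.4, -1.1]
finger_force: 0.7
tool_pos: [0.5248, 0.0139, 0.0303]
wrist_force: [-1.7, -0.5, -0.4]
finger_force: 0.7
tool_pos: [0.5258, 0.014, 0.0303]
wrist_force: [-1.8, -0.2, 0.3]
finger_force: 0.7
tool_pos: [0.5269, 0.0141, 0.0303]
wrist_force: [-0.9, -0.5, 0.5]
finger_force: 0.7
```

```bash
for i in 1 2 3 4 5; do python3 -m crank '[[0.68,[-0.0008,0,0],[0,0,0]],[0.68,[0,0,0],[0,0,0]]]' | grep -E "tool_pos|wrist_f|finger"; done
```

```text
tool_pos: [0.5276, 0.0142, 0.0303]
wrist_force: [-0.9, -0.3, -0.1]
finger_force: 0.7
tool_pos: [0.5283, 0.0143, 0.0303]
wrist_force: [-1.8, -0.6, 0.9]
finger_force: 0.9
tool_pos: [0.5284, 0.0143, 0.0303]
wrist_force: [-4.2, -0.7, 2.6]
finger_force: 2.1
tool_pos: [0.5286, 0.0143, 0.0302]
wrist_force: [-6.0, -0.9, 4.4]
finger_force: 3.3
tool_pos: [0.5286, 0.0143, 0.0302]
wrist_force: [-8.5, -1.6, 4.9]
finger_force: 4.4
```

Contact with the back of the bay. Draw back low, then check.

```bash
python3 -m crank '[[0.68,[0.003,0,0],[0,0,0]],[0.68,[0.012,0,0],[0,0,0]],[0.68,[0.035,0,0],[0,0,0]],[0.68,[0.035,0,0],[0,0,0]],[0.68,[0.04,0,0],[0,0,0]],[0.68,[0.04,0,0],[0,0,0]],[0.68,[0.03,0,0],[0,0,0]],[0.68,[0,0,0],[0,0,0]]]'
python3 - <<'E'
from h import *
st();s,W=snap('side','side7.png');s,T=snap('top','top7.png')
a=cv2.imread('pics/top7.png')[200:345,170:480];b=cv2.imread('pics/side7.png')[215:315,280:390]
cv2.imwrite('pics/c7.png',np.vstack([cv2.resize(a,(640,299)),np.pad(cv2.resize(b,(330,300)),((0,0),(0,310),(0,0)))]))
for nm,X in(('top',T),('side',W)):
  for o,c,z0,z1,r in(('timer',(-.033,.065),.03,.052,.036),('shaker',(-.0275,-.065),.068,.09,.034)):
    p=O+c[0]*n+c[1]*t; P=X.reshape(-1,3); P=P[(P[:,2]>z0)&(P[:,2]<z1)]; q=(P[:,:2]-O)@np.c_[n,t]
    q=q[(np.hypot(*(q-c).T)<r+.02)&(q[:,0]<-.004 if o=='timer' else True)]
    print(nm,o,len(q),np.percentile(q,[2,50,98],axis=0).round(4).tolist())
E
```

```text
time: 12.15
tool_pos: [0.3337, -0.0066, 0.0294]
ee_rot: [3.141, -0.0, -3.033]
wrist_force: [0.4, -0.1, -0.0]
width: 0.0299
finger_force: 0.0
t 12.15 tcp [ 0.3337 -0.0066  0.0294] rail n,t (np.float64(-0.2545), np.float64(-0.0637)) rot [ 3.141 -0.    -3.033] w 0.029912994838974312 F [ 0.4 -0.1 -0. ]
top timer 326 [[-0.06, 0.0361], [-0.0356, 0.0642], [-0.0075, 0.0912]]
top shaker 285 [[-0.0534, -0.0903], [-0.0306, -0.0642], [-0.0051, -0.0405]]
side timer 247 [[-0.0592, 0.0407], [-0.0306, 0.072], [-0.0059, 0.0945]]
side shaker 186 [[-0.0526, -0.0871], [-0.0274, -0.0564], [-0.0034, -0.0344]]
```

View pics/c7.png

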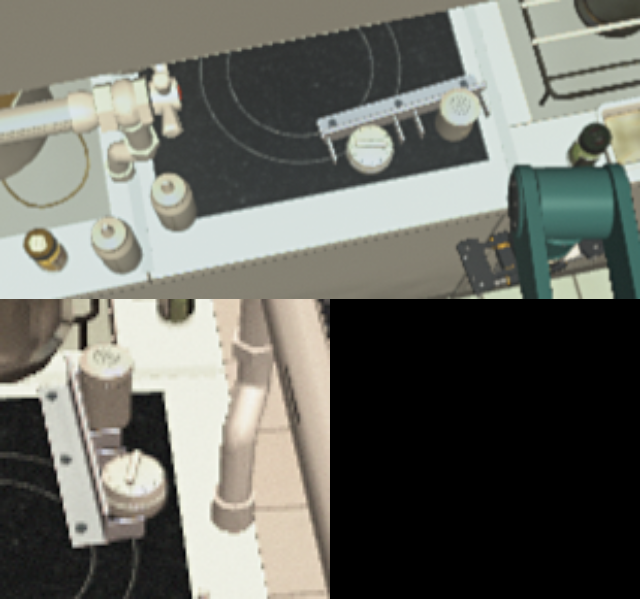

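Both things stand upright against the back of their bays: in the top crop the timer is at (370,148) and the shaker at (458,113). The bottles and jars are where they were, and the arm is clear.

```bash
python3 -c "
from bench import robot
print(robot.close_job())"
```

```text
the job is handed in; nothing more can be done
None
```

I pushed the timer into the left bay and then the shaker into the right; both stand upright against the back plate, the bystanders were not touched, and the job was handed in at about 12 s.

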